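# Push a jammed gauge slug out of a clamped sleeve with a steel drift

### The arm

A 6-joint arm with a two-finger parallel gripper is mounted at the origin on a cart in front of the work surface, level with it; the furniture and walls round the work are solid. World frame = base frame: x ahead of the robot, y to its left, z up, the work surface at z = 0. Lengths are in mm, angles in rad, forces in N, time in s.
With the tool pointing down it reaches from about 275 to 750 mm from the base axis. Payload 10.2 kg.
Tool frame: the origin (TCP) lies midway between the tips of the shut fingers; the grasp point (between the pads) lies 19 mm behind it; z points along the fingers, y is the line along which they close (so a half turn about z gives the same grasp; the last joint's range is limited). The gripper opens to 85 mm and grips with 20 to 120 N. Pads are 22 mm wide; open, the fingers measure 114 mm over their backs; the gripper's body (76 mm by 85 mm) begins 54 mm behind the grasp point. The pads swing forward as they close: fully open they stand 13 mm farther back than shut.
Start: joints at [0.974, 0.313, 1.498, -0, 1.331, -0.223], TCP at [191.72, 488.748, 231.294] pointing down, gripper open.
Joint ranges: [-2.94, 2.94], [-0.97, 2.17], [0.19, 2.56], [-1.23, 4.37], [0.02, 3.11], [-2.88, 2.88]. Speed limits (rad/s): [2.39, 2.39, 3.01, 3.14, 3.14, 3.14].

### API

Orientations are given as a unit quaternion [w, x, y, z].
In Python, from rig import ctrl gives the robot as it stands.
- The arm moves only by the tool send_rows, never from a script. Its argument "targets" is a list of rows, each a list of 7 numbers: the closure, from -1 (fully open) to 1 (shut), so that 0 is half open, then the shift along the tool's x, y, z in m, then the turn, a rotation vector about the tool's x, y, z in rad. In form: [[claw, dx, dy, dz, ax, ay, az], ...]. A call has exactly 10 rows; each row shifts and turns the commanded pose from where the row before left it, along the tool's axes as they then stand; what a row does not reach is not made up. A row lasts 1/8 s, in which the tool goes at most 62.5 mm and 10.7 degrees, less where a joint would pass 70% of its speed; a pose out of reach is approached as far as the arm can. A call with a gripper value outside its range is refused whole. The fingers move at their own pace and stop on an object; "squeeze" is the grip in N (left out, the last holds). Time passes only in rows, so rows that do not move let the fingers close, or fill a call up. It gives the time, the measured TCP pose, the force, the opening and the grip force at its end, in the units of the state.
- ctrl.sense(): the state, without advancing time (a new reading comes with each control period).
- ctrl.capture(name): name is "side" or "top"; returns a dict with "img" (384x512x3 uint8, red, green, blue), "camera_matrix" (3x3 intrinsics, pixels), "R" (3x3) and "t" (3): a world point X has camera coordinates R X + t. Camera axes: x right, y down, z forward; pixel columns grow to the right and rows downward; lengths in mm; the calibration is good to about 2 mm. A picture is of the moment at which its call begins. There is no depth.
- ctrl.finish_job(): hands the job in; it is judged then, once.
Trained networks look in a picture, given as the dict that the camera call returned (one of the last four; its "shot" number tells which), for a name from the list of things; names that differ only in an ending like _2 or _b are one class to them, and where a whole thing is asked for, a point or a joint stands for the part that bears it (a point fixed in the world has none). Each returns a list of dicts, best first, with "score" (0 to 1); they miss things now and then, are a little off and sometimes report something else, mostly with a low value. They report only what shows in the picture. A call takes as long as a camera call. They do not tell look-alikes from the thing itself.
- ctrl.boxes_of(query, picture): "extent" ([left, top, width, height] in pixels, round what is visible of it).
- ctrl.landmark_of(query, picture): "point" ([column, row] in pixels: a listed point, or the origin of a listed thing).
The state is a dict: "time_s": time; "joints": joint angles; "dq": joint speeds; "tau": joint torques, N m; "eef_pos": TCP position; "ee_rot": TCP orientation; "force": force on the tool from outside, world axes, zero at the start; "wrist_torque": the same for the moment, N m; "grip_width": opening from 0.0 (shut) to 1.0 (fully open); "grip_force": force on a finger pad.
Only numpy, scipy, OpenCV 4.12 (cv2) and the standard library are available. Lean on these libraries where they do the work, as an engineer would, in place of code of your own. Each camera call takes 0.05 s, during which the arm holds its last target. There are 200 camera calls.

### The job

A gauge slug has jammed part-way along the aluminium sleeve clamped in the grey fixture. Take the plain steel drift from its two V-blocks, find the sleeve's mouth with its tip and push gently and by feel, without forcing the drift against the sleeve, until the slug drops out of the far end into the clear tray; then draw the drift out and lay it back in both V-blocks as it lay. Leave the fixture, the tray, the V-blocks and everything else where they stand.

Things in the scene. Friction and masses are not known exactly. Their poses are not given: they have to be found in the camera images.
- fixture: grey clamping fixture fixed to the bench: base 90 x 80 x 10 mm, two saddles with strap clamps, nuts 75 mm above the bench. Origin under its middle at bench height, z up, x along the push. It holds the sleeve: an aluminium tube 110 mm long, 28 mm outside, bore 15 mm, level, axis 48 mm above the bench, from x = -55 mm (mouth) to about x = +55 mm (far end, over the tray)
- mouth_mid (a point): where the middle of the sleeve's mouth would be if it were clamped square (fixture x = -55, y = 0 mm, height 48 mm; axes as the fixture's). The sleeve itself is not measured: the saddles are wide and it was clamped out of square, so the real mouth lies anywhere up to 10.5 mm to either side (fixture y) of this point, at the same height, and must be felt for or seen
- swivel (a point): point on the sleeve's axis, 15 mm past its middle (fixture x = +15, y = 0 mm, height 48 mm; axes as the fixture's), about which the sleeve is turned out of square: up to 0.15 rad either way about the vertical, not measured. The bore runs straight from the real mouth through this point to the far end
- slug_mid (a point): middle of the carbide gauge slug jammed in the bore: a barrel-shaped plug 14.4 mm in diameter, 20 mm long, about 70 mm inside the mouth, 40 mm short of the far end. It sits cocked: its attitude does not tell the sleeve's direction. It is a tight fit in the bore nearly all the way out: it takes 9 to 18 N to push along
- drift_grip (a point): steel drift: a straight rod 12.5 mm in diameter, 210 mm long, with a knob 24 mm in diameter, 16 mm long at its tail; 250 g. This point is on its axis near the balance point, 140 mm behind the tip and 70 mm ahead of the knob; x points along the rod to the tip. The rod is to be gripped about here, so that the tip can pass the whole sleeve. At the start it lies level in the V-blocks, axis 30 mm above the bench
- drift_tip (a point): centre of the drift's tip (flat and square, with hardly any chamfer), on its axis; x points out of the tip
- v_block_tail: steel V-block 33 x 40 x 34 mm under the drift near its knob; origin under its middle, groove along its x (towards the drift's tip), open upwards. The resting drift's point drift_grip lies about 48 mm ahead of it (+x)
- v_block_tip: the other V-block, the same size, under the drift near its tip, 148 mm ahead of the first, groove in line with it; origin under its middle. Both stand loose on the bench, 280 g each
- tray: frosted clear plastic tray, 77 x 125 mm (x, y), 26 mm high, walls 2 mm, standing loose under the far end of the sleeve; origin under its middle, z up
- bush: bystander: turned aluminium flanged bush, 46 mm wide, 34 mm high; origin under its middle
- housing_a: bystander: round aluminium housing, 46 mm wide, 36 mm high; origin under its middle
- housing_b: bystander: round aluminium housing, 46 mm wide, 38 mm high; origin under its middle
- gauge_block: bystander: flat steel gauge block 35 x 20 x 9 mm; origin under its middle
- hex_key: bystander: hex key lying flat, 33 x 82 x 5 mm; origin under its middle
- tape: bystander: roll of tape lying flat, 100 mm wide, 25 mm high; origin under its middle
- key: bystander: piece of key steel, 8 x 32 x 8 mm; origin under its middle
Mind the look-alikes: they are no part of the job. Leave any blue or green look-alike of the v_block_tip alone.

How it is judged (in metres and radians):
On the way, in this order (a step that is already met when the one before it is completed fails the run):
1. the drift is lifted out of the V-blocks (height (world z) of drift_grip above 0.045 m), for 0.2 s.
2. the tip of the drift is inside the sleeve's bore (x of drift_tip in the frame of fixture between -0.047 and 0.05 m and y of drift_tip in the frame of fixture between -0.012 and 0.012 m and z of drift_tip in the frame of fixture between 0.042 and 0.054 m), for 0.1 s.
3. the slug has left the far end of the sleeve with the drift still through the bore (x of slug_mid in the frame of fixture above 0.06 m and x of drift_tip in the frame of fixture between 0.035 and 0.09 m and y of drift_tip in the frame of fixture between -0.012 and 0.012 m and z of drift_tip in the frame of fixture between 0.042 and 0.054 m), for 0.1 s.
At the end, for the whole second after the job is handed in: The slug lies at rest on the floor of the tray, and the drift lies at rest in the grooves of both V-blocks (within 5 mm of the groove line, tip to the same side as before, within 22 mm of where it lay lengthways) (x of slug_mid in the frame of tray between -0.035 and 0.035 m and y of slug_mid in the frame of tray between -0.059 and 0.059 m and z of slug_mid in the frame of tray between 0 and 0.022 m and linear speed of each of slug, drift below 0.03 m/s and x of drift_grip in the frame of v_block_tail between 0.024 and 0.07 m and y of drift_grip in the frame of v_block_tail between -0.005 and 0.005 m and z of drift_grip in the frame of v_block_tail between 0.025 and 0.034 m and angle between the x axis of drift_grip and the x axis of v_block_tail, either way round below 0.06 rad and angle between the x axis of drift_grip and the x axis of v_block_tip, either way round below 0.12 rad and angle between each of v_block_tail, v_block_tip, tray's own z axis and vertical below 0.1 rad and y of drift_tip in the frame of v_block_tip between -0.008 and 0.008 m); the robot touches nothing.
It fails at once if the drift is forced against the sleeve or the fixture with more than 30 N (contact force between drift and fixture above 30 N).
It fails at once if the tray is moved by more than 25 mm (distance of tray from where it was at the start of the episode above 0.025 m).
It fails at once if a V-block is moved by more than 20 mm (distance of any of v_block_tail, v_block_tip from where it was at the start of the episode above 0.02 m).
It fails at once if a bystander is moved by more than 20 mm (distance of any of bush, housing_a, housing_b, gauge_block, hex_key, tape, key from where it was at the start of the episode above 0.02 m).
It also fails if it takes over 72 s, if anything falls off the work surface, if the arm or the gripper's body presses on something with over 40 N, if the wrist force passes 120 N, or if a joint passes its speed limit or range.

## Working session

There is one attempt and no reset: what is moved stays moved. The work goes in short steps, Python scripts to look and compute and a tool call to move; the robot and the scene stay as the last step left them, time stands still between calls to the robot, and variables do not carry over. Pictures are saved under pics/ and viewed, at most 10 in all, crops included, and the job is handed in when it is done.

Besides the shell and the picture viewer there is one more tool, called after "Request:" in YAML: its name, and indented under it one key for each argument. send_rows: Moves the arm, as the interface text tells. Its arguments: {"type":"object","properties":{"targets":{"type":"array"},"squeeze":{"type":"number"}},"required":["targets"]}

```bash
mkdir -p pics; ls; cat > h.py <<'E'
import numpy as np, cv2
from rig import ctrl
def ray(p,px):
    K=np.array(p["camera_matrix"]);R=np.array(p["R"]);t=np.array(p["t"]).ravel()
    d=R.T@np.linalg.inv(K)@np.array([px[0],px[1],1.]);return -R.T@t,d
def at_z(p,px,z):
    c,d=ray(p,px);return c+d*(z-c[2])/d[2]
def proj(p,X):
    q=np.array(p["camera_matrix"])@(np.array(p["R"])@np.array(X,float)+np.array(p["t"]).ravel());return q[:2]/q[2]
def tri(obs):
    A=0;b=0
    for p,px in obs:
        c,d=ray(p,px);d/=np.linalg.norm(d);M=np.eye(3)-np.outer(d,d);A=A+M;b=b+M@c
    return np.linalg.solve(A,b)
def save(p,n):cv2.imwrite(f"pics/{n}.png",cv2.cvtColor(p["img"],cv2.COLOR_RGB2BGR))
E
python3 - <<'E'
from h import *
np.set_printoptions(precision=1,suppress=True)
ps={}
for n in("side","top"):
    p=ctrl.capture(n);ps[n]=p;save(p,n+"0")
    print(n,"cam",ray(p,(0,0))[0],"f",p["camera_matrix"][0][0])
Z=dict(fixture=0,mouth_mid=48,swivel=48,slug_mid=48,drift_grip=30,drift_tip=30,v_block_tail=0,v_block_tip=0,tray=0,bush=0,housing_a=0,gauge_block=0,hex_key=0,tape=0,key=0)
for q,z in Z.items():
    for n,p in ps.items():
        for d in ctrl.landmark_of(q,p)[:4]:
            print(q,n,round(d["score"],2),np.array(d["point"]),at_z(p,d["point"],z)[:2])
print(ctrl.sense())
E
```

```text
pics
side cam [448.3 776.9 424.8] f 383.84955264936843
top cam [509.8 -15.9 968.7] f 351.55342163181547
fixture side 0.88 [244.3 212.2] [591.7   5.7]
fixture top 0.62 [246.9 181.7] [591.4   6.6]
mouth_mid side 0.86 [251.  183.1] [584.8 -53.6]
mouth_mid top 0.76 [271.  177.6] [597.3 -58. ]
swivel side 0.69 [243.1 195.1] [592.1  13.9]
swivel top 0.57 [244.1 179.7] [592.8  12.8]
drift_grip side 0.66 [327.  186.9] [402.9 -94.8]
drift_grip top 0.9 [284.3 248.5] [410.3 -90.9]
drift_grip top 0.53 [308.  131.4] [ 722.7 -160.6]
drift_tip side 0.53 [322.6 210.5] [414.8  30. ]
drift_tip top 0.81 [230.6 246. ] [418.5  51.1]
v_block_tail side 0.53 [323.1 188.7] [ 409.7 -148.4]
v_block_tail top 0.45 [301.2 243.8] [ 419.3 -139.6]
v_block_tail top 0.23 [271.6 178. ] [600.7 -61.9]
v_block_tip side 0.82 [323.  218.9] [411.8  13.2]
v_block_tip side 0.78 [312.7 177.2] [ 437.5 -221.5]
v_block_tip side 0.66 [281.4 182.2] [ 521.1 -176. ]
v_block_tip side 0.64 [288.8 203.3] [492.7 -53.1]
v_block_tip top 0.69 [266.6 220.8] [483.  -46.2]
v_block_tip top 0.61 [249.2 245.8] [415.5   2.4]
v_block_tip top 0.54 [3
[... 753 characters left out ...]
0.1  63.1]
hex_key side 0.51 [341.  244.4] [377.6 112.4]
hex_key top 0.56 [215.8 259.4] [379.8  94.1]
tape side 0.79 [177.6 273.3] [670.4 246.6]
tape top 0.9 [159.8 154.6] [670.6 248.4]
key top 0.65 [214.1 262.1] [372.5  98.8]
key top 0.62 [272.2 178.3] [599.9 -63.5]
key top 0.41 [356.4 210.8] [ 507.3 -292.6]
{'time_s': 1.6, 'joints': array([ 1. ,  0.3,  1.5, -0. ,  1.3, -0.2]), 'dq': array([-0.,  0., -0., -0.,  0.,  0.]), 'tau': array([  0. , -41.2, -26. ,  -0. ,   0. ,  -0. ]), 'eef_pos': array([191.7, 488.8, 231.3]), 'ee_rot': array([-0. ,  0.2,  1. , -0. ]), 'force': array([ 0.5, -0.1,  0.4]), 'wrist_torque': array([-0. ,  0.1, -0. ]), 'grip_force': 0.0, 'grip_width': 1.0007886291186252}
```

```bash
python3 - <<'E'
import cv2
a=cv2.imread("pics/top0.png")[100:300,130:390];cv2.imwrite("pics/topc.png",cv2.resize(a,None,fx=3,fy=3,interpolation=3))
a=cv2.imread("pics/side0.png")[130:300,150:380];cv2.imwrite("pics/sidec.png",cv2.resize(a,None,fx=3.4,fy=3.4,interpolation=3))
E
```

```text
(no output)
```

View pics/topc.png

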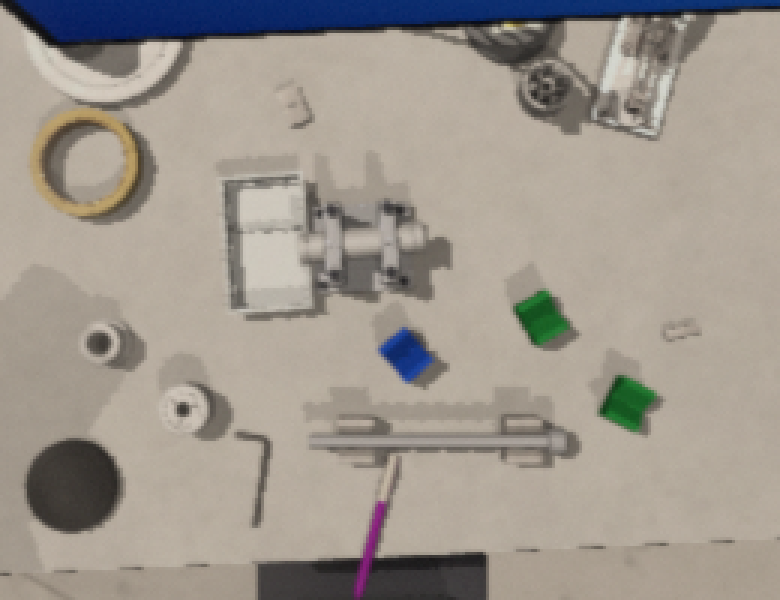

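View pics/sidec.png

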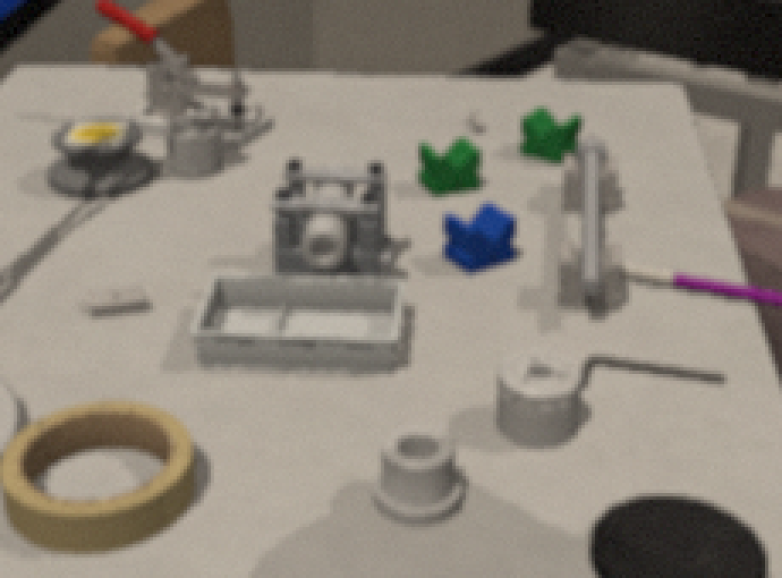

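Candidates for the V-blocks (top view, full pixels): the grey pair at (251,247) and (305,247) under the rod, a blue one at (266,218), and green ones at (311,206) and (340,234). The grey pair is the one carrying the drift. The drift runs from its tip at (233,247) to its knob at (320,247). The fixture is at (247,181) with the mouth towards image right, and the sleeve looks skewed. Next is a close crop of the sleeve and drift.

```bash
python3 - <<'E'
from h import *
np.set_printoptions(precision=2,suppress=True)
P=[ctrl.capture("top") for _ in range(6)];p=P[0]
im=np.mean([q["img"].astype(float) for q in P],0)
np.save("top_avg.npy",im)
g=cv2.cvtColor(im.astype(np.uint8),cv2.COLOR_RGB2BGR)
a=cv2.resize(g[158:206,222:287],None,fx=12,fy=12,interpolation=cv2.INTER_CUBIC)
cv2.imwrite("pics/sleeve.png",a)
G=im.mean(2)
print("drift cols");
for u in range(232,322,6): print(u,G[240:254,u].astype(int))
print("sleeve")
for u in range(228,276,2): print(u,G[170:194,u].astype(int))
print(proj(p,[592,21,48]),proj(p,[592,-49,48]))
E
```

```text
drift cols
232 [157 170 172 172 169 161 165 167 162 162 170 170 169 170]
238 [163 169 170 165 144 136 158 160 134 123 163 169 170 171]
244 [166 163 130 116 100 129 156 160 135 107 124 132 154 166]
250 [168 167 133 118 101 127 156 161 135 107 124 132 156 164]
256 [100 100  99  97  97 126 154 160 133  93  97 101  99 101]
262 [170 171 170 163 140 131 154 159 132  88 105 147 129 126]
268 [167 168 169 163 140 130 153 160 134 105 143 162 165 167]
274 [167 169 170 165 140 130 153 159 134  97 117 164 168 168]
280 [166 168 167 162 139 129 153 159 135  96 116 163 169 169]
286 [166 167 166 161 138 130 155 160 136 103 135 165 168 168]
292 [167 167 167 161 137 131 156 160 137  99 116 162 167 168]
298 [119 117 103 100  92 126 156 162 136  87 100 105 118 137]
304 [163 157 125 115  98 126 157 162 140 106 123 133 156 163]
310 [136 130 108 105  97 127 157 162 140 102 102 119 136 139]
316 [170 160 121 111 130 145 158 159 155 139 118 106 149 169]
sleeve
228 [175 175 176 175 167 134 123 174 187 187 189 190 189 192 192 195 194 195
 196 197 197 197 197 196]
230 [179 175 173 175 166 137 138 156 144 157 171 
[... 1651 characters left out ...]
 129 139 143 148 142 144
 136 115  83  84  81  90]
264 [ 70  91  81  84 108 142 161 173 181 180 175 161 138 104  88  98 101 101
  99  99 101  93  57  34]
266 [113 116  89  95 123 145 157 170 178 182 178 162 138 112  89  95  99 101
  98  99 105 106  96  82]
268 [131 131 128 122 133 152 163 173 172 170 158 144 121  99  90  98  99 100
  99 100 101 101 101 100]
270 [169 169 166 157 142 142 154 167 171 167 160 144 121  99  92  98  98  99
 100 100 101 101 100  99]
272 [169 170 171 170 163 137 134 137 137 131 106 102  97  94  97  98 100  99
  99 101 104 105 104 103]
274 [170 171 172 171 171 172 172 172 165 141 103  98  98  98  97  99  99 100
 102 118 164 168 168 167]
[240.97 180.03] [267.6  179.66]
```

View pics/sleeve.png

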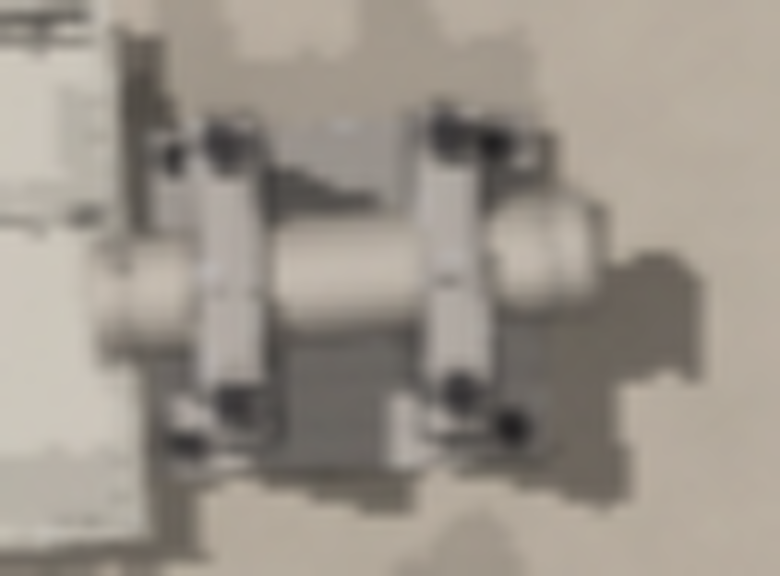

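The crop shows the sleeve under its two straps, with the mouth at about (271,179) and the far end at about (231,182). The mouth side leans up in the image, which is world +x.

```bash
cat > fit.py <<'E'
from h import *
from scipy.optimize import least_squares
from scipy.ndimage import map_coordinates
def track(G,cols,r0,r1,s0):
    """shift line r=a+b*(u-um) which best aligns column profiles (normalised)"""
    um=np.mean(cols);rr=np.arange(r0,r1,.25)
    def prof(b):
        A=np.array([map_coordinates(G,[rr+b*(u-um),np.full(rr.size,u)],order=3) for u in cols])
        return A-A.mean(0)
    bs=np.arange(s0-.15,s0+.15,.002);c=[np.sum(prof(b)**2) for b in bs]
    return bs[int(np.argmin(c))],um
E
python3 - <<'E'
from fit import *
np.set_printoptions(precision=4,suppress=True)
p=ctrl.capture("top");G=np.load("top_avg.npy").mean(2)
def W(u,v,z):return at_z(p,(u,v),z)
for cols in([234,235,236,246,248,250,252,264,265,266],[234,235,236,246,247,248,249,250],[246,248,250,252,264,265,266]):
    b,um=track(G,np.array(cols),176.5,184.5,-.08)
    A=W(um-15,180.3-15*b+b*(um-250),48);B=W(um+15,180.3+15*b+b*(um-250),48);d=A-B
    C=B+d*(-55-B[1])/d[1]
    print("sleeve slope",b,um,"ang dx/dy",d[0]/d[1],"x at y=-49:",C[0], "x at y=21",C[0]+76*d[0]/d[1])
b,um=track(G,np.array([266,268,270,274,278,282,286,290,292]),243,250,0)
print("drift slope",b)
for u in(238,274,310):
    print(W(u,246.5+b*(u-um),30))
def X(u,v,z):print(u,v,W(u,v,z)[:2])
print("tip/knob");print(G[246,228:242].astype(int));print(G[246,310:326].astype(int)); 
# base plate edges / nuts
for q in [(222+228/12,158+145/12),(222+450/12,158+130/12),(222+240/12,158+400/12),(222+460/12,158+390/12)]:X(*q,75)
s=ctrl.sense();print(s["ee_rot"],s["eef_pos"])
E
```

```text
sleeve slope -0.09599999999999986 249.6 ang dx/dy -0.08234825319061435 x at y=-49: 595.2656914202764 x at y=21 589.0072241777897
sleeve slope -0.09599999999999986 243.125 ang dx/dy -0.08234825319061405 x at y=-49: 595.2656914202764 x at y=21 589.0072241777898
sleeve slope -0.09599999999999986 255.85714285714286 ang dx/dy -0.08234825319061388 x at y=-49: 595.2656914202764 x at y=21 589.0072241777898
drift slope 0.0020000000000001406
[417.1676  31.5349  30.    ]
[415.8737 -63.7892  30.    ]
[ 414.5831 -158.8744   30.    ]
tip/knob
[172 171 171 170 165 157 159 158 158 159 158 159 158 157]
[157 156 144 140 159 160 158 155 131  96  99 105 129 162 171 172]
241.0 170.08333333333334 [615.1142  19.5551]
259.5 168.83333333333334 [617.6523 -27.777 ]
242.0 191.33333333333334 [560.6649  17.607 ]
260.3333333333333 190.5 [562.1597 -29.1059]
[-0.      0.1858  0.9826 -0.    ] [191.7052 488.747  231.2876]
```

```bash
cat > plan.py <<'E'
from h import *
from scipy.spatial.transform import Rotation as Ro
def cur():
    s=ctrl.sense();q=np.array(s["ee_rot"]);return np.array(s["eef_pos"]),Ro.from_quat(q[[1,2,3,0]]),s
def goal(yaw): # tool x at world angle yaw, z down
    x=np.array([np.cos(yaw),np.sin(yaw),0]);z=np.array([0,0,-1.]);return Ro.from_matrix(np.array([x,np.cross(z,x),z]).T)
def rows(pos,yaw,n):
    p,R,_=cur();rv=(R.inv()*goal(yaw)).as_rotvec()/n;st=(np.array(pos)-p)/n/1000
    for i in range(n):
        d=R.inv().apply(st);print(np.round(np.r_[d,rv],4).tolist());R=R*Ro.from_rotvec(rv)
E
python3 -c "
from plan import *
rows([415.5,-93,110],np.pi/2-.0136,10)"
```

```text
[-0.0421, -0.046, 0.0121, -0.0, 0.0, 0.1211]
[-0.0473, -0.0406, 0.0121, -0.0, 0.0, 0.1211]
[-0.0519, -0.0346, 0.0121, -0.0, 0.0, 0.1211]
[-0.0557, -0.028, 0.0121, -0.0, 0.0, 0.1211]
[-0.0586, -0.0211, 0.0121, -0.0, 0.0, 0.1211]
[-0.0608, -0.0139, 0.0121, -0.0, 0.0, 0.1211]
[-0.062, -0.0064, 0.0121, -0.0, 0.0, 0.1211]
[-0.0623, 0.0011, 0.0121, -0.0, 0.0, 0.1211]
[-0.0617, 0.0086, 0.0121, -0.0, 0.0, 0.1211]
[-0.0602, 0.016, 0.0121, -0.0, 0.0, 0.1211]
```

Request:
send_rows:
  targets:
    - [-1,-0.0412,-0.0445,0.011,0,0,0.121]
    - [-1,-0.046,-0.0395,0.011,0,0,0.121]
    - [-1,-0.051,-0.034,0.011,0,0,0.121]
    - [-1,-0.0545,-0.0275,0.011,0,0,0.121]
    - [-1,-0.0575,-0.0205,0.011,0,0,0.121]
    - [-1,-0.0595,-0.0135,0.011,0,0,0.121]
    - [-1,-0.061,-0.006,0.011,0,0,0.121]
    - [-1,-0.061,0.001,0.011,0,0,0.121]
    - [-1,-0.0605,0.0085,0.011,0,0,0.121]
    - [-1,-0.059,0.0155,0.011,0,0,0.121]

```text
time_s: 3.2
eef_pos: [412.0, -82.6, 121.2]
ee_rot: [0.0, 0.713, 0.701, 0.0]
force: [0.9, 0.7, 1.4]
grip_width: 0.999
grip_force: 0.0
```

```bash
python3 -c "
from plan import *
p,R,s=cur();print(p,R.as_matrix().round(3),s['time_s'],s['joints'],s['dq'])
rows([415.5,-93,60],np.pi/2-.0136,1)
q=ctrl.capture('side');save(q,'s1');q=ctrl.capture('top');save(q,'t1')
p,R,s=cur();print(p)"
```

```text
[412.02501649 -82.60966535 121.18492001] [[ 0.018  1.     0.001]
 [ 1.    -0.018 -0.   ]
 [-0.     0.001 -1.   ]] 3.2 [-4.78375887e-01  2.17722252e-01  1.94240489e+00  1.62906452e-04
  9.80582559e-01 -4.60818512e-01] [-8.79702855e-01  6.38432275e-01 -5.24109805e-01  8.58335427e-04
 -1.24998243e-01  8.30642765e-02]
[-0.0103, 0.0036, 0.0612, 0.0009, 0.0003, -0.004]
[412.68951105 -84.75643298 120.54835372]
```

Request:
send_rows:
  targets:
    - [-1,0,0,0.02,0,0,0]
    - [-1,0,0,0.02,0,0,0]
    - [-1,0,0,0.01,0,0,0]
    - [-1,0,0,0,0,0,0]
    - [-1,0,0,0,0,0,0]
    - [-1,0,0,0,0,0,0]
    - [-1,0,0,0,0,0,0]
    - [-1,0,0,0,0,0,0]
    - [-1,0,0,0,0,0,0]
    - [-1,0,0,0,0,0,0]

```text
time_s: 4.55
eef_pos: [411.5, -80.3, 71.3]
ee_rot: [-0.0, 0.712, 0.702, 0.0]
force: [0.5, 0.0, -0.1]
grip_width: 0.998
grip_force: 0.0
```

```bash
python3 -c "
from plan import *
p,R,s=cur();print(p,s['time_s'])
rows([415.5,-93,11],np.pi/2-.0136,1)
ps=[ctrl.capture('side'),ctrl.capture('top')]
for q in ps:
  save(q,'z%d'%q['shot'])
  for n in('drift_grip','drift_tip','v_block_tail','v_block_tip'):
    for d in ctrl.landmark_of(n,q)[:2]:print(n,round(d['score'],2),d['point'],at_z(q,d['point'],30 if 'd' in n[0] else 0)[:2])
"
```

```text
[411.50213664 -80.34049283  71.29653036] 4.55
[-0.0126, 0.0042, 0.0603, -0.0, -0.0, 0.0006]
drift_grip 0.72 [326.8, 187.3] [403.41711521 -92.39211701]
drift_grip 0.48 [321.9, 212.1] [416.39894725  37.5520224 ]
drift_tip 0.56 [321.8, 213.0] [416.64636546  41.6515072 ]
drift_tip 0.36 [181.5, 276.0] [646.05587717 290.04565657]
v_block_tail 0.65 [321.5, 188.9] [ 413.86259437 -146.57943894]
v_block_tail 0.54 [320.8, 214.3] [416.5506313   -7.65511215]
v_block_tip 0.74 [312.7, 175.9] [ 437.63020482 -230.79728418]
v_block_tip 0.66 [290.0, 202.7] [490.02027368 -56.65547054]
drift_tip 0.65 [233.5, 247.1] [415.51606912  43.48482192]
v_block_tail 0.55 [302.9, 246.0] [ 413.28751973 -144.14348298]
v_block_tip 0.79 [335.4, 233.4] [ 446.39804858 -233.51584908]
v_block_tip 0.72 [249.5, 244.1] [420.13276872   1.52052177]
```

Request:
send_rows:
  targets:
    - [-1,-0.007,0.004,0.01,0,0,0]
    - [-1,-0.0075,0,0.015,0,0,0]
    - [-1,0,0,0.015,0,0,0]
    - [-1,0,0,0.015,0,0,0]
    - [-1,0,0,0.0053,0,0,0]
    - [-1,0,0,0,0,0,0]
    - [-0.3,0,0,0,0,0,0]
    - [0.2,0,0,0,0,0,0]
    - [0.6,0,0,0,0,0,0]
    - [1,0,0,0,0,0,0]
  squeeze: 20

```text
time_s: 6.3
eef_pos: [415.0, -94.8, 11.1]
ee_rot: [-0.0, 0.712, 0.703, -0.0]
force: [-9.4, -1.9, 6.0]
grip_width: 0.147
grip_force: 4.1
```

```bash
python3 -c "
from plan import *
p,R,s=cur();print(p,s)"
```

```text
[415.00547009 -94.81763492  11.07276974] {'time_s': 6.3, 'joints': array([-5.01198740e-01,  4.41145563e-01,  2.01230288e+00, -3.39426245e-04,
        6.88961522e-01, -4.88187898e-01]), 'dq': array([-4.68818092e-03, -5.25173136e-05,  1.16204126e-02, -5.70948540e-03,
        1.83380497e-02, -1.91996412e-03]), 'tau': array([ 1.24568224e+00, -3.48938549e+01, -1.86373115e+01,  8.22401885e-01,
       -1.95779465e+00,  2.31606932e-02]), 'eef_pos': array([415.00547009, -94.81763492,  11.07276974]), 'ee_rot': array([-3.60599273e-04,  7.11599684e-01,  7.02585020e-01, -2.20446344e-04]), 'force': array([-9.38654553, -1.88431603,  6.00745412]), 'wrist_torque': array([-0.27867065,  1.33944564,  0.0623825 ]), 'grip_force': 4.102509340737015, 'grip_width': 0.14687793150746287}
```

Request:
send_rows:
  targets:
    - [1,0,-0.001,0,0,0,0]
    - [1,0,0,0,0,0,0]
    - [1,0,0,0,0,0,0]
    - [1,0,0,0,0,0,0]
    - [1,0,0,-0.005,0,0,0]
    - [1,0,0,-0.01,0,0,0]
    - [1,0,0,-0.015,0,0,0]
    - [1,0,0,-0.02,0,0,0]
    - [1,0,0,-0.02,0,0,0]
    - [1,0,0,0,0,0,0]
  squeeze: 110

```text
time_s: 7.55
eef_pos: [414.7, -95.1, 82.1]
ee_rot: [0.001, 0.712, 0.702, 0.0]
force: [0.0, -0.1, -3.0]
grip_width: 0.104
grip_force: 107.6
```

```bash
python3 -c "
from plan import *
p,R,s=cur();print(p,s['time_s'],s['force'],s['wrist_torque'],s['grip_force'],s['grip_width'])
for n in('side','top'):
  q=ctrl.capture(n);save(q,'lift_'+n)
  for m in('drift_tip','drift_grip'):
    for d in ctrl.landmark_of(m,q)[:2]:print(m,round(d['score'],2),d['point'],at_z(q,d['point'],100)[:2])
a=cv2.imread('pics/lift_side.png')[130:300,230:400];b=cv2.imread('pics/lift_top.png')[150:300,200:350]
f=lambda a:cv2.resize(a,(400,400),interpolation=3)
cv2.imwrite('pics/lift.png',np.hstack([f(a),f(b)]))
"
```

```text
[414.69832435 -95.10304331  82.09010151] 7.55 [ 0.01319713 -0.12171625 -3.0391687 ] [ 0.01546091 -0.01269642 -0.03202653] 107.58318185806274 0.1040158555054619
drift_tip 0.71 [322.7, 183.3] [419.31649522  42.93662153]
drift_grip 0.52 [327.4, 157.7] [ 406.47256818 -110.98284815]
drift_tip 0.66 [228.7, 249.1] [417.82045644  50.880921  ]
drift_grip 0.49 [247.8, 176.4] [596.16787525   1.85435603]
```

View pics/lift.png

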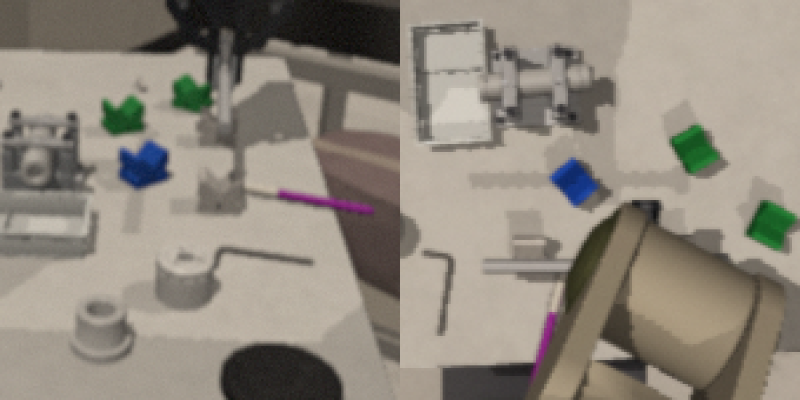

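The drift is lifted level: its rod shows at top-crop (485–560,265), with both V-blocks still standing. Next I move to a stand-off before the mouth.

```bash
python3 -c "
from plan import *
rows([609.5,-227.5,82],np.pi/2+.0823,6)"
```

```text
[-0.0217, 0.0329, -0.0003, -0.0002, -0.0001, -0.0159]
[-0.0222, 0.0325, -0.0003, -0.0002, -0.0001, -0.0159]
[-0.0227, 0.0322, -0.0003, -0.0002, -0.0001, -0.0159]
[-0.0232, 0.0318, -0.0003, -0.0002, -0.0001, -0.0159]
[-0.0237, 0.0314, -0.0003, -0.0002, -0.0001, -0.0159]
[-0.0242, 0.0311, -0.0003, -0.0002, -0.0001, -0.0159]
```

Request:
send_rows:
  targets:
    - [1,-0.0217,0.0329,0,0,0,-0.0159]
    - [1,-0.0222,0.0325,0,0,0,-0.0159]
    - [1,-0.0227,0.0322,0,0,0,-0.0159]
    - [1,-0.0232,0.0318,0,0,0,-0.0159]
    - [1,-0.0237,0.0314,0,0,0,-0.0159]
    - [1,-0.0242,0.0311,0,0,0,-0.0159]
    - [1,0,0,0.015,0,0,0]
    - [1,0,0,0.02,0,0,0]
    - [1,0,0,0,0,0,0]
    - [1,0,0,0,0,0,0]

```text
time_s: 9.1
eef_pos: [609.8, -227.2, 46.4]
ee_rot: [0.0, 0.677, 0.736, 0.0]
force: [-0.0, 0.2, -2.9]
grip_width: 0.112
grip_force: 108.0
```

```bash
python3 -c "
from plan import *
p,R,s=cur();print(p,s['time_s'],s['force'],s['wrist_torque'],s['grip_force'])
rows([609.5,-227.5,29.1],np.pi/2+.0823,1)
P=[ctrl.capture('top') for _ in range(4)];q=P[0];im=np.mean([x['img'].astype(float) for x in P],0);np.save('app.npy',im)
np.set_printoptions(linewidth=150)
tip=R.apply([140,0,-19])+p;a=R.apply([100,0,-19])+p;print('tip pred px',proj(q,tip),proj(q,a),'grip',proj(q,R.apply([0,0,-19])+p))
G=im.mean(2)
for u in range(276,310,2):print(u,G[165:186,u].astype(int))
g=cv2.cvtColor(im.astype(np.uint8),cv2.COLOR_RGB2BGR)
cv2.imwrite('pics/app.png',cv2.resize(g[155:210,225:315],None,fx=8.5,fy=8.5,interpolation=3))
"
```

```text
[ 609.81171536 -227.22618472   46.36517821] 9.1 [-0.03061946  0.21756815 -2.88453391] [-0.03341665 -0.0226548   0.00519382] 107.95029044151306
[-0.0002, -0.0003, 0.0173, 0.0002, 0.0001, 0.0003]
tip pred px [282.81353481 176.43287106] [298.27241227 174.94220551] grip [336.95763061 171.21187501]
276 [185 184 185 185 184 185 185 186 186 187 186 187 184 173 118 108 108 110 109 110 110]
278 [186 187 187 187 186 184 184 185 186 187 186 184 182 176 143 115 110 110 111 112 112]
280 [185 188 188 188 188 185 183 185 185 186 186 185 186 186 184 175 149 147 147 148 149]
282 [188 188 189 189 187 185 184 184 182 170 167 173 170 173 183 185 184 185 185 186 186]
284 [187 188 188 188 188 186 187 186 179 155 170 172 147 134 181 186 186 186 185 185 186]
286 [186 188 187 187 188 188 187 182 164 159 175 169 142 140 184 188 187 187 187 188 188]
288 [186 187 187 187 187 186 185 179 153 162 178 164 135 142 182 189 189 189 190 189 189]
290 [186 187 187 186 186 186 185 180 156 166 179 161 131 156 185 188 188 186 186 188 189]
292 [186 186 186 187 187 188 188 181 154 169 177 155 132 178 187 183 165 125 118 128 158]
294 [186 185 185 185 186 187 188 180 155 171 175 149 134 184 187 176 124 111 112 113 132]
296 [186 185 186 185 187 187 183 164 157 175 169 143 140 183 187 179 145 116 112 113 131]
298 [185 185 185 185 185 186 179 151 161 177 165 136 143 183 186 175 126 113 113 118 146]
300 [185 185 186 186 186 185 178 154 164 179 161 133 156 184 186 173 121 111 114 131 181]
302 [185 184 184 184 184 183 176 151 167 176 156 133 178 188 184 158 118 113 114 125 167]
304 [185 183 183 183 183 182 176 151 170 174 150 134 182 188 187 174 121 113 115 131 181]
306 [186 186 184 183 183 178 160 154 172 169 144 139 181 184 173 125 112 112 114 134 182]
308 [187 186 185 185 183 176 148 158 175 165 136 141 181 184 171 118 111 111 119 151 183]
```

View pics/app.png

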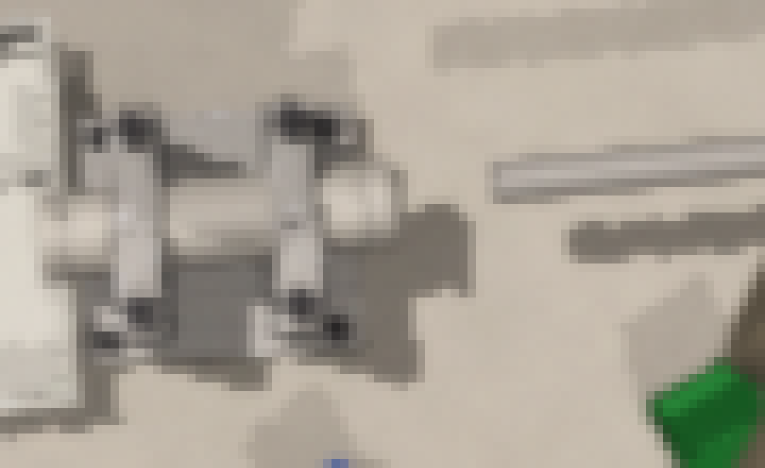

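The crop shows the rod's tip at full pixel (282,176), in line with the sleeve's slope, and the mouth at (271.7,179). The rod sits roughly 2.5 mm to the +x side of the sleeve axis. I lower, shift and close in.

Request:
send_rows:
  targets:
    - [1,0,-0.0025,0.0083,0,0,0]
    - [1,0,0,0.009,0,0,0]
    - [1,0.005,0,0,0,0,0]
    - [1,0.005,0,0,0,0,0]
    - [1,0.005,0,0,0,0,0]
    - [1,0,0,0,0,0,0]
    - [1,0,0,0,0,0,0]
    - [1,0,0,0,0,0,0]
    - [1,0,0,0,0,0,0]
    - [1,0,0,0,0,0,0]

```text
time_s: 10.55
eef_pos: [606.2, -212.8, 28.7]
ee_rot: [0.0, 0.677, 0.736, -0.0]
force: [0.9, 0.7, -1.8]
grip_width: 0.109
grip_force: 107.9
```

```bash
python3 -c "
from plan import *
p,R,s=cur();print(p,s['time_s'],s['force'],s['wrist_torque'],s['grip_force'])
P=[ctrl.capture('top') for _ in range(6)];q=P[0];im=np.mean([x['img'].astype(float) for x in P],0);np.save('app2.npy',im)
np.set_printoptions(linewidth=150)
tip=R.apply([140,0,-19])+p;print('tip pred px',proj(q,tip))
G=im.mean(2)
for u in range(264,296,1):print(u,G[168:190,u].astype(int))
g=cv2.cvtColor(im.astype(np.uint8),cv2.COLOR_RGB2BGR)
cv2.imwrite('pics/app2.png',cv2.resize(g[162:194,252:302],None,fx=15,fy=15,interpolation=3))
"
```

```text
[ 606.175675   -212.77793023   28.68555933] 10.55 [ 0.94851098  0.74602528 -1.83250053] [-0.01781553 -0.01768416 -0.03061686] 107.94831275939941
tip pred px [276.81240353 178.53805921]
264 [120  79  77 101  90  93 120 155 175 188 196 195 191 176 152 114  97 108 110 111 109 109]
265 [141 114 118 139  98  98 132 160 177 189 196 198 194 178 154 125  99 109 112 112 110 111]
266 [145 118 125 128  99 105 133 158 170 184 193 196 193 175 152 123  99 105 109 111 108 110]
267 [160 112 105 105 104 113 133 156 165 180 185 190 181 167 143 116  96 103 108 109 108 109]
268 [175 148 144 143 141 135 146 166 178 188 187 184 172 157 134 110  99 107 109 109 109 109]
269 [182 180 180 179 175 159 154 170 183 194 197 191 181 161 136 112 103 108 109 110 110 110]
270 [182 184 184 183 182 170 156 155 167 181 185 182 174 157 133 110 102 108 109 109 109 111]
271 [182 183 184 185 185 181 164 129 135 147 150 149 143 136 120 105 103 108 109 109 110 110]
272 [174 178 184 185 186 185 178 152 148 150 150 143 117 112 107 105 107 109 109 109 110 112]
273 [163 168 183 186 186 186 185 182 182 182 182 168 117 108 107 108 
[... 1392 characters left out ...]
2 177 157 119 113 114 134 184 189 187 187]
289 [184 185 185 185 186 186 180 152 169 176 152 131 171 125 113 112 116 135 184 188 187 187]
290 [184 186 186 186 187 187 180 152 171 173 149 135 170 122 113 112 122 157 186 188 188 188]
291 [184 186 186 187 187 187 179 155 172 172 146 138 169 121 111 113 131 180 189 189 188 189]
292 [184 187 187 188 188 185 173 157 173 169 143 143 169 121 111 112 125 165 186 188 189 188]
293 [185 187 188 189 189 184 163 158 174 167 139 143 171 121 111 112 115 136 182 188 188 188]
294 [184 185 187 188 188 183 159 160 175 165 137 150 172 121 112 110 114 135 183 188 188 188]
295 [183 186 188 188 187 181 152 160 177 164 138 159 171 121 112 111 120 154 184 187 189 188]
```

View pics/app2.png

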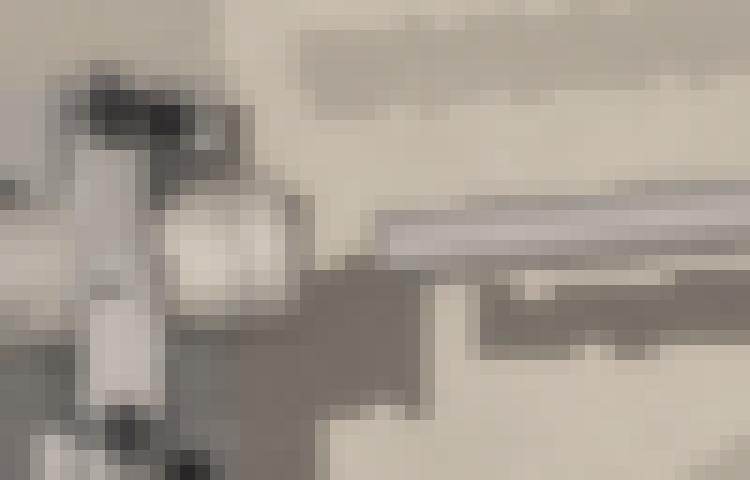

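The tip at (276.3,178) is about 12 mm from the mouth and in line within about 0.5 mm. I advance gently.

Request:
send_rows:
  targets:
    - [1,0.003,-0.0003,-0.0003,0,0,0]
    - [1,0.003,0,0,0,0,0]
    - [1,0.002,0,0,0,0,0]
    - [1,0.001,0,0,0,0,0]
    - [1,0.001,0,0,0,0,0]
    - [1,0.001,0,0,0,0,0]
    - [1,0.0005,0,0,0,0,0]
    - [1,0.0005,0,0,0,0,0]
    - [1,0.0,0,0,0,0,0]
    - [1,0,0,0,0,0,0]

```text
time_s: 12.1
eef_pos: [604.9, -200.8, 29.0]
ee_rot: [-0.0, 0.677, 0.736, -0.0]
force: [-0.1, -0.2, -1.4]
grip_width: 0.111
grip_force: 107.9
```

Request:
send_rows:
  targets:
    - [1,0.0005,0,0,0,0,0]
    - [1,0.0005,0,0,0,0,0]
    - [1,0.0005,0,0,0,0,0]
    - [1,0.0005,0,0,0,0,0]
    - [1,0,0,0,0,0,0]
    - [1,0,0,0,0,0,0]
    - [1,0,0,0,0,0,0]
    - [1,0,0,0,0,0,0]
    - [1,0.0,0,0,0,0,0]
    - [1,0,0,0,0,0,0]

```text
time_s: 13.35
eef_pos: [604.7, -198.8, 29.0]
ee_rot: [-0.0, 0.677, 0.736, 0.0]
force: [0.4, -0.4, -2.7]
grip_width: 0.108
grip_force: 107.9
```

Request:
send_rows:
  targets:
    - [1,0.0005,0,0,0,0,0]
    - [1,0.0005,0,0,0,0,0]
    - [1,0.0005,0,0,0,0,0]
    - [1,0.0005,0,0,0,0,0]
    - [1,0.0005,0,0,0,0,0]
    - [1,0.0005,0,0,0,0,0]
    - [1,0,0,0,0,0,0]
    - [1,0,0,0,0,0,0]
    - [1,0.0,0,0,0,0,0]
    - [1,0,0,0,0,0,0]

```text
time_s: 14.6
eef_pos: [604.5, -195.8, 29.0]
ee_rot: [0.0, 0.677, 0.736, -0.0]
force: [0.5, 0.1, -2.7]
grip_width: 0.105
grip_force: 107.8
```

```bash
python3 -c "
from plan import *
p,R,s=cur();print(p,s['force'],s['wrist_torque'])
P=[ctrl.capture('top') for _ in range(4)];q=P[0];im=np.mean([x['img'].astype(float) for x in P],0)
np.set_printoptions(linewidth=150)
G=im.mean(2)
for u in range(265,279,1):print(u,G[171:186,u].astype(int))
"
```

```text
[ 604.47742513 -195.7943617    29.0055477 ] [ 0.54857214  0.13243404 -2.69291559] [ 0.01476121 -0.04482766 -0.0542916 ]
265 [140  97  98 131 161 177 189 197 198 194 177 154 125  99 108]
266 [128  98 105 134 159 171 184 192 197 192 175 151 125  98 105]
267 [106 103 114 133 156 166 180 183 190 181 166 144 116  95 103]
268 [142 141 135 147 165 177 188 188 185 172 157 134 110  98 107]
269 [178 174 158 153 170 183 194 196 191 181 160 136 113 103 108]
270 [184 181 172 155 155 167 180 184 183 174 157 133 110 102 107]
271 [184 185 181 163 128 127 138 146 147 139 131 120 106 103 109]
272 [185 186 185 178 147 127 126 142 137 114 100 107 104 107 109]
273 [185 186 185 184 176 151 157 173 160 125  95 105 107 107 108]
274 [187 186 185 186 178 150 163 179 162 124  96 105 107 108 109]
275 [185 186 186 187 180 154 166 180 160 121  99 108 109 110 110]
276 [184 185 187 186 180 157 167 179 157 116 102 109 109 110 109]
277 [185 185 186 186 180 156 167 178 154 112 108 109 110 111 111]
278 [184 185 185 186 178 153 168 178 151 109 108 109 111 110 111]
```

Request:
send_rows:
  targets:
    - [1,0.0005,0,0,0,0,0]
    - [1,0.0005,0,0,0,0,0]
    - [1,0.0005,0,0,0,0,0]
    - [1,0.0005,0,0,0,0,0]
    - [1,0.0005,0,0,0,0,0]
    - [1,0.0005,0,0,0,0,0]
    - [1,0.0005,0,0,0,0,0]
    - [1,0,0,0,0,0,0]
    - [1,0.0,0,0,0,0,0]
    - [1,0,0,0,0,0,0]

```text
time_s: 16.05
eef_pos: [604.2, -192.3, 29.0]
ee_rot: [0.0, 0.677, 0.736, -0.0]
force: [0.3, 0.4, -1.9]
grip_width: 0.111
grip_force: 107.8
```

Request:
send_rows:
  targets:
    - [1,0.0005,0,0,0,0,0]
    - [1,0.0005,0,0,0,0,0]
    - [1,0.0005,0,0,0,0,0]
    - [1,0.0005,0,0,0,0,0]
    - [1,0.0005,0,0,0,0,0]
    - [1,0.0005,0,0,0,0,0]
    - [1,0.0005,0,0,0,0,0]
    - [1,0,0,0,0,0,0]
    - [1,0.0,0,0,0,0,0]
    - [1,0,0,0,0,0,0]

```text
time_s: 17.3
eef_pos: [603.9, -188.8, 29.0]
ee_rot: [-0.0, 0.677, 0.736, 0.0]
force: [1.6, -0.2, -1.3]
grip_width: 0.107
grip_force: 107.8
```

Request:
send_rows:
  targets:
    - [1,0.001,0,0,0,0,0]
    - [1,0.001,0,0,0,0,0]
    - [1,0.001,0,0,0,0,0]
    - [1,0.001,0,0,0,0,0]
    - [1,0.001,0,0,0,0,0]
    - [1,0.001,0,0,0,0,0]
    - [1,0.001,0,0,0,0,0]
    - [1,0.001,0,0,0,0,0]
    - [1,0.0,0,0,0,0,0]
    - [1,0,0,0,0,0,0]

```text
time_s: 18.55
eef_pos: [603.2, -180.9, 29.0]
ee_rot: [-0.0, 0.677, 0.736, -0.0]
force: [0.7, -0.2, -2.4]
grip_width: 0.102
grip_force: 107.8
```

```bash
python3 -c "
from plan import *
p,R,s=cur();print(p,s['force'],s['wrist_torque'])"
```

```text
[ 603.2370794  -180.87495459   28.98036303] [ 0.66681641 -0.21101161 -2.35783963] [-0.01613276 -0.05905565 -0.00253744]
```

Request:
send_rows:
  targets:
    - [1,0.0015,0,0,0,0,0]
    - [1,0.0015,0,0,0,0,0]
    - [1,0.0015,0,0,0,0,0]
    - [1,0.0015,0,0,0,0,0]
    - [1,0.0015,0,0,0,0,0]
    - [1,0.0015,0,0,0,0,0]
    - [1,0.0015,0,0,0,0,0]
    - [1,0.001,0,0,0,0,0]
    - [1,0.0,0,0,0,0,0]
    - [1,0,0,0,0,0,0]

```text
time_s: 19.8
eef_pos: [602.3, -169.4, 29.0]
ee_rot: [-0.0, 0.677, 0.736, -0.0]
force: [-0.2, 0.3, -2.1]
grip_width: 0.111
grip_force: 107.8
```

```bash
python3 -c "
from plan import *
p,R,s=cur();print(p,s['force'],s['wrist_torque'])"
```

```text
[ 602.28013811 -169.44471798   28.99050724] [-0.17038799  0.28002666 -2.05229998] [-0.03358319 -0.08955191 -0.06690959]
```

Request:
send_rows:
  targets:
    - [1,0.0015,0,0,0,0,0]
    - [1,0.0015,0,0,0,0,0]
    - [1,0.0015,0,0,0,0,0]
    - [1,0.0015,0,0,0,0,0]
    - [1,0.0015,0,0,0,0,0]
    - [1,0.0015,0,0,0,0,0]
    - [1,0.0015,0,0,0,0,0]
    - [1,0.001,0,0,0,0,0]
    - [1,0.0,0,0,0,0,0]
    - [1,0,0,0,0,0,0]

```text
time_s: 21.05
eef_pos: [601.3, -158.0, 29.0]
ee_rot: [-0.0, 0.677, 0.736, 0.0]
force: [-0.0, -0.4, -2.8]
grip_width: 0.107
grip_force: 107.8
```

```bash
python3 -c "
from plan import *
p,R,s=cur();print(p,s['force'],s['wrist_torque'])"
```

```text
[ 601.338441   -157.96231376   28.98074267] [-0.01797117 -0.43415092 -2.75431266] [-0.01152456 -0.04080213 -0.02418567]
```

Request:
send_rows:
  targets:
    - [1,0.0015,0,0,0,0,0]
    - [1,0.0015,0,0,0,0,0]
    - [1,0.0015,0,0,0,0,0]
    - [1,0.0015,0,0,0,0,0]
    - [1,0.0015,0,0,0,0,0]
    - [1,0.0015,0,0,0,0,0]
    - [1,0.0015,0,0,0,0,0]
    - [1,0.001,0,0,0,0,0]
    - [1,0.0,0,0,0,0,0]
    - [1,0,0,0,0,0,0]

```text
time_s: 22.3
eef_pos: [600.4, -146.5, 29.0]
ee_rot: [-0.0, 0.677, 0.736, -0.0]
force: [0.3, -0.1, -2.4]
grip_width: 0.108
grip_force: 107.8
```

```bash
python3 -c "
from plan import *
p,R,s=cur();print(p,s['force'],s['wrist_torque'])"
```

```text
[ 600.4032312  -146.4796472    28.97422818] [ 0.2707461  -0.05722029 -2.37484903] [-0.00980342 -0.09433556 -0.03309689]
```

Request:
send_rows:
  targets:
    - [1,0.001,0,0,0,0,0]
    - [1,0.001,0,0,0,0,0]
    - [1,0.001,0,0,0,0,0]
    - [1,0.001,0,0,0,0,0]
    - [1,0.001,0,0,0,0,0]
    - [1,0.001,0,0,0,0,0]
    - [1,0.001,0,0,0,0,0]
    - [1,0.001,0,0,0,0,0]
    - [1,0.001,0,0,0,0,0]
    - [1,0.001,0,0,0,0,0]

```text
time_s: 23.55
eef_pos: [599.8, -137.3, 29.3]
ee_rot: [0.001, 0.677, 0.736, -0.0]
force: [0.7, -6.1, -2.5]
grip_width: 0.109
grip_force: 107.9
```

```bash
python3 -c "
from plan import *
p,R,s=cur();print(p,s['force'],s['wrist_torque'],s['time_s'])"
```

```text
[ 599.84721608 -137.25429243   29.25451299] [ 0.71855849 -6.13529252 -2.48665437] [-1.14379041 -0.11050929 -0.06820499] 23.55
```

Request:
send_rows:
  targets:
    - [1,0.0005,0,0,0,0,0]
    - [1,0.0005,0,0,0,0,0]
    - [1,0.0005,0,0,0,0,0]
    - [1,0.0005,0,0,0,0,0]
    - [1,0.0005,0,0,0,0,0]
    - [1,0.0005,0,0,0,0,0]
    - [1,0.001,0,0,0,0,0]
    - [1,0.001,0,0,0,0,0]
    - [1,0.0,0,0,0,0,0]
    - [1,0.0,0,0,0,0,0]

```text
time_s: 24.8
eef_pos: [599.9, -134.2, 29.8]
ee_rot: [0.002, 0.677, 0.736, -0.001]
force: [1.5, -12.3, -1.5]
grip_width: 0.108
grip_force: 107.9
```

```bash
python3 -c "
from plan import *
p,R,s=cur();print(p,R.as_matrix().round(4)[:,0],s['force'],s['wrist_torque'],s['time_s'])"
```

```text
[ 599.89048924 -134.21366816   29.75981756] [-0.082   0.9966 -0.0047] [  1.50646242 -12.32224907  -1.49168476] [-2.052247   -0.09134219  0.0246809 ] 24.8
```

Request:
send_rows:
  targets:
    - [1,0.001,-0.0002,0.0003,0,0.002,0]
    - [1,0.001,-0.0002,0.0003,0,0.002,0]
    - [1,0.001,0,0,0,0,0]
    - [1,0.001,0,0,0,0,0]
    - [1,0.001,0,0,0,0,0]
    - [1,0.001,0,0,0,0,0]
    - [1,0.001,0,0,0,0,0]
    - [1,0.001,0,0,0,0,0]
    - [1,0.0,0,0,0,0,0]
    - [1,0.0,0,0,0,0,0]

```text
time_s: 26.05
eef_pos: [599.0, -126.3, 29.2]
ee_rot: [0.001, 0.678, 0.735, 0.001]
force: [1.1, -13.4, -2.5]
grip_width: 0.111
grip_force: 107.9
```

```bash
python3 -c "
from plan import *
p,R,s=cur();print(p,R.as_matrix().round(4)[:,0],s['force'],s['wrist_torque'],s['time_s'],'dx off line',p[0]-600.40+.0823*(p[1]+146.5))"
```

```text
[ 598.96445057 -126.26521275   29.19287917] [-8.180e-02  9.967e-01 -6.000e-04] [  1.12825933 -13.37759016  -2.53414592] [-2.03345582 -0.19152166 -0.02227449] 26.05 dx off line 0.22977355861098658
```

Request:
send_rows:
  targets:
    - [1,0.0012,-0.0002,0,0,0,0]
    - [1,0.0012,0,0,0,0,0]
    - [1,0.0012,0,0,0,0,0]
    - [1,0.0012,0,0,0,0,0]
    - [1,0.0012,0,0,0,0,0]
    - [1,0.0012,0,0,0,0,0]
    - [1,0.0012,0,0,0,0,0]
    - [1,0.0012,0,0,0,0,0]
    - [1,0.0012,0,0,0,0,0]
    - [1,0.0012,0,0,0,0,0]

```text
time_s: 27.3
eef_pos: [597.9, -114.6, 29.3]
ee_rot: [0.001, 0.678, 0.735, 0.001]
force: [1.3, -14.2, -2.1]
grip_width: 0.108
grip_force: 107.9
```

```bash
python3 -c "
from plan import *
p,R,s=cur();print(p,R.as_matrix().round(4)[:,0],s['force'],s['wrist_torque'],s['time_s'],'dx off line',p[0]-600.40+.0823*(p[1]+146.5))"
```

```text
[ 597.88991177 -114.59685685   29.32538835] [-0.0817  0.9967 -0.0011] [  1.32286552 -14.18706178  -2.10548546] [-2.31024896 -0.24525003 -0.04458331] 27.3 dx off line 0.11554045375309308
```

Request:
send_rows:
  targets:
    - [1,0.0012,-0.0001,0.0001,0,0,0]
    - [1,0.0012,0,0,0,0,0]
    - [1,0.0012,0,0,0,0,0]
    - [1,0.0012,0,0,0,0,0]
    - [1,0.0012,0,0,0,0,0]
    - [1,0.0012,0,0,0,0,0]
    - [1,0.0012,0,0,0,0,0]
    - [1,0.0012,0,0,0,0,0]
    - [1,0.001,0,0,0,0,0]
    - [1,0.0,0,0,0,0,0]

```text
time_s: 28.55
eef_pos: [596.8, -103.6, 29.2]
ee_rot: [0.001, 0.678, 0.735, 0.001]
force: [1.2, -12.9, -2.8]
grip_width: 0.105
grip_force: 107.9
```

```bash
python3 -c "
from plan import *
p,R,s=cur();print(p,R.as_matrix().round(4)[:,0],s['force'],s['wrist_torque'],s['time_s'],'dx off line',p[0]-600.40+.0823*(p[1]+146.5))
q=ctrl.capture('side');
for d in ctrl.landmark_of('slug_mid',q)[:2]:print(d['score'],d['point'],at_z(q,d['point'],48))
"
```

```text
[ 596.83306726 -103.63657718   29.1712524 ] [-8.170e-02  9.967e-01 -3.000e-04] [  1.18335313 -12.91438874  -2.84315577] [-1.95046196 -0.23555813 -0.06487539] 28.55 dx off line -0.03927304420953304
0.57 [244.5, 204.0] [581.43120519  56.48114584  48.        ]
```

Request:
send_rows:
  targets:
    - [1,0.001,0,0,0,0,0]
    - [1,0.001,0,0,0,0,0]
    - [1,0.001,0,0,0,0,0]
    - [1,0.001,0,0,0,0,0]
    - [1,0.001,0,0,0,0,0]
    - [1,0.001,0,0,0,0,0]
    - [1,0.001,0,0,0,0,0]
    - [1,0.001,0,0,0,0,0]
    - [1,0.0,0,0,0,0,0]
    - [1,0.0,0,0,0,0,0]

```text
time_s: 29.9
eef_pos: [595.4, -92.9, 28.5]
ee_rot: [-0.001, 0.677, 0.736, 0.002]
force: [3.9, 0.7, -1.1]
grip_width: 0.111
grip_force: 108.0
```

```bash
python3 -c "
from plan import *
p,R,s=cur();print(p,R.as_matrix().round(4)[:,0],s['force'],s['wrist_torque'],s['time_s'],'dx off line',p[0]-600.40+.0823*(p[1]+146.5))
q=ctrl.capture('side');
for d in ctrl.landmark_of('slug_mid',q)[:2]:print(d['score'],d['point'],at_z(q,d['point'],48),at_z(q,d['point'],8))
"
```

```text
[595.39754907 -92.92126659  28.48418343] [-0.0822  0.9966  0.0043] [ 3.89443141  0.67113774 -1.12986022] [ 0.05891064 -0.59877453 -0.17755732] 29.9 dx off line -0.5929211715251546
0.7 [184.2, 219.2] [689.33876022 137.56392128  48.        ] [714.92164674  69.6947762    8.        ]
0.59 [245.0, 224.3] [565.69509496 141.10537635  48.        ] [578.15302454  73.61216193   8.        ]
```

```bash
python3 -c "
from plan import *
q=ctrl.capture('side');save(q,'out')
a=q['img'][170:270,195:315,::-1];b=ctrl.capture('top')['img'][150:210,200:290,::-1]
cv2.imwrite('pics/out2.png',np.hstack([cv2.resize(a,(400,333),interpolation=3),cv2.resize(b,(400,333),interpolation=3)]))
"
```

```text
(no output)
```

View pics/out2.png

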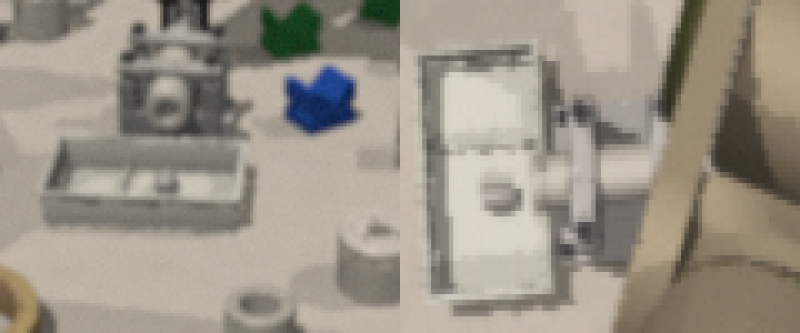

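Request:
send_rows:
  targets:
    - [1,0,0.0003,-0.0003,0,-0.002,0]
    - [1,0,0.0003,-0.0002,0,-0.002,0]
    - [1,-0.001,0,0,0,0,0]
    - [1,-0.002,0,0,0,0,0]
    - [1,-0.002,0,0,0,0,0]
    - [1,-0.002,0,0,0,0,0]
    - [1,-0.002,0,0,0,0,0]
    - [1,-0.002,0,0,0,0,0]
    - [1,-0.002,0,0,0,0,0]
    - [1,0,0,0,0,0,0]

```text
time_s: 31.35
eef_pos: [596.9, -106.2, 28.9]
ee_rot: [0.0, 0.677, 0.736, -0.0]
force: [0.7, -0.5, -2.0]
grip_width: 0.104
grip_force: 107.9
```

```bash
python3 -c "
from plan import *
p,R,s=cur();print(p,R.as_matrix().round(4)[:,0],s['force'],s['wrist_torque'],s['time_s'],'dx off line',p[0]-600.40+.0823*(p[1]+146.5))"
```

```text
[ 596.93439598 -106.2480537    28.91795834] [-8.210e-02  9.966e-01 -1.000e-04] [ 0.70821344 -0.45360826 -1.95474823] [-0.00190599 -0.11201264 -0.01108487] 31.35 dx off line -0.15286883632255632
```

The slug lies in the tray, at side-crop (165,180) and top-crop (500,190). The drift is free in the bore, so I withdraw along the axis.

Request:
send_rows:
  targets:
    - [1,-0.004,0.0001,0,0,0,0]
    - [1,-0.006,0,0,0,0,0]
    - [1,-0.007,0,0,0,0,0]
    - [1,-0.007,0,0,0,0,0]
    - [1,-0.007,0,0,0,0,0]
    - [1,-0.007,0,0,0,0,0]
    - [1,-0.007,0,0,0,0,0]
    - [1,-0.007,0,0,0,0,0]
    - [1,-0.007,0,0,0,0,0]
    - [1,-0.007,0,0,0,0,0]

```text
time_s: 32.6
eef_pos: [602.5, -172.3, 28.9]
ee_rot: [0.0, 0.677, 0.736, -0.0]
force: [0.8, -0.2, -2.5]
grip_width: 0.103
grip_force: 107.9
```

Request:
send_rows:
  targets:
    - [1,-0.007,0,0,0,0,0]
    - [1,-0.007,0,0,0,0,0]
    - [1,-0.007,0,0,0,0,0]
    - [1,-0.007,0,0,0,0,0]
    - [1,-0.007,0,0,0,0,0]
    - [1,-0.007,0,0,0,0,0]
    - [1,-0.007,0,0,0,0,0]
    - [1,-0.007,0,0,0,0,0]
    - [1,0,0,0,0,0,0]
    - [1,0,0,0,0,0,0]

```text
time_s: 33.85
eef_pos: [607.1, -227.4, 28.9]
ee_rot: [-0.0, 0.677, 0.736, -0.0]
force: [-0.4, 1.1, -1.9]
grip_width: 0.105
grip_force: 108.0
```

```bash
python3 -c "
from plan import *
p,R,s=cur();print(p,s['force'],s['wrist_torque'],s['time_s'])
print('lift');rows([p[0],p[1],82],np.pi/2+.0823,1)
from scipy.spatial.transform import Rotation as Q
s2=R
import plan
plan.cur=lambda:(np.array([p[0],p[1],82]),goal(np.pi/2+.0823),None)
rows([414.7,-95.1,82],np.pi/2-.0136,6)
q=ctrl.capture('top');G=q['img'].mean(2)
np.set_printoptions(linewidth=150)
for u in(276,278,280,282,284,286,288,292):print(u,G[168:186,u].astype(int))
"
```

```text
[ 607.06797144 -227.41690569   28.88571613] [-0.42881469  1.12335561 -1.92090824] [-0.00306971  0.00449852  0.00257463] 33.85
lift
[0.0, -0.0, -0.0531, -0.0002, -0.0002, 0.0002]
[0.0246, -0.0301, 0.0, 0.0, 0.0, 0.016]
[0.0241, -0.0305, 0.0, 0.0, 0.0, 0.016]
[0.0236, -0.0309, 0.0, 0.0, 0.0, 0.016]
[0.0231, -0.0313, 0.0, 0.0, 0.0, 0.016]
[0.0226, -0.0317, 0.0, 0.0, 0.0, 0.016]
[0.0221, -0.032, 0.0, 0.0, 0.0, 0.016]
276 [186 184 186 185 186 186 188 187 185 184 171 119 106 107 108 110 110 113]
278 [170 184 184 184 185 186 188 185 184 184 177 143 116 110 109 112 112 113]
280 [168 172 183 183 184 187 186 185 184 183 184 183 174 151 147 148 149 148]
282 [171 185 185 184 184 186 186 181 165 157 163 155 164 182 185 184 187 186]
284 [170 187 188 185 187 186 184 171 160 175 168 144 144 181 184 185 185 186]
286 [170 186 188 187 187 188 180 157 163 178 163 135 142 183 184 187 186 188]
288 [177 185 186 184 187 185 181 157 164 179 162 133 157 175 138 161 168 184]
292 [177 187 188 189 187 188 179 154 171 174 150 135 170 119 111 111 124 161]
```

Request:
send_rows:
  targets:
    - [1,0,0,-0.025,0,0,0]
    - [1,0,0,-0.028,0,0,0]
    - [1,0.0246,-0.0301,0,0,0,0.016]
    - [1,0.0241,-0.0305,0,0,0,0.016]
    - [1,0.0236,-0.0309,0,0,0,0.016]
    - [1,0.0231,-0.0313,0,0,0,0.016]
    - [1,0.0226,-0.0317,0,0,0,0.016]
    - [1,0.0221,-0.032,0,0,0,0.016]
    - [1,0,0,0,0,0,0]
    - [1,0,0,0,0,0,0]

```text
time_s: 35.15
eef_pos: [415.4, -95.8, 82.4]
ee_rot: [0.001, 0.712, 0.702, 0.0]
force: [0.0, 0.0, -3.6]
grip_width: 0.112
grip_force: 108.3
```

```bash
python3 -c "
from plan import *
p,R,s=cur();print(p,s['force'],s['wrist_torque'],s['time_s'],R.as_matrix().round(4)[:,0])
rows([414.7,-95.1,13],np.pi/2-.0136,1)
for n in('top','side'):
  q=ctrl.capture(n);save(q,'pl_'+n)
  for m in('drift_tip','v_block_tip','v_block_tail'):
    for d in ctrl.landmark_of(m,q)[:4]:print(n,m,round(d['score'],2),d['point'],at_z(q,d['point'],101 if m=='drift_tip' else 0)[:2])
a=cv2.imread('pics/pl_side.png')[130:250,250:400];b=cv2.imread('pics/pl_top.png')[220:280,210:285]
cv2.imwrite('pics/pl.png',np.hstack([cv2.resize(a,(400,320),interpolation=3),cv2.resize(b,(400,320),interpolation=3)]))
"
```

```text
[415.42395343 -95.76740186  82.39243859] [ 0.03803447  0.02003359 -3.57952205] [-0.03928927 -0.00751797  0.01680503] 35.15 [ 1.330e-02  9.999e-01 -8.000e-04]
[0.0007, -0.0008, 0.0694, 0.0014, 0.0008, 0.0003]
top drift_tip 0.64 [228.5, 246.4] [424.49151315  51.23642194]
top v_block_tip 0.73 [269.3, 220.2] [484.58109587 -53.63569661]
top v_block_tip 0.72 [310.1, 208.3] [ 515.74366123 -166.13012069]
top v_block_tip 0.69 [248.1, 242.7] [423.97763322   5.30297243]
top v_block_tip 0.51 [338.3, 232.0] [ 450.10480695 -241.52101536]
top v_block_tail 0.6 [308.7, 129.4] [ 735.16077154 -167.32140255]
top v_block_tail 0.22 [164.2, 214.1] [504.9577976  235.70799367]
side drift_tip 0.57 [326.8, 183.9] [411.15617334  47.145326  ]
side v_block_tip 0.75 [291.0, 205.2] [486.78939876 -43.80964663]
side v_block_tip 0.72 [283.9, 182.4] [ 514.30952602 -175.51484337]
side v_block_tip 0.72 [314.3, 179.7] [ 432.94797324 -204.4964141 ]
side v_block_tail 0.48 [320.8, 187.4] [ 415.60669251 -155.77149401]
side v_block_tail 0.2 [342.1, 243.6] [375.29714331 109.18682487]
```

View pics/pl.png

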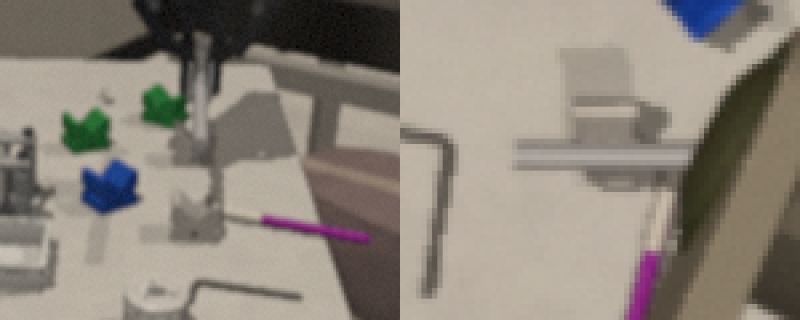

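The V-blocks stand as before under the rod. I lower into them, slowly at the end.

Request:
send_rows:
  targets:
    - [1,0.0007,-0.0008,0.01,0,0,0]
    - [1,0,0,0.015,0,0,0]
    - [1,0,0,0.015,0,0,0]
    - [1,0,0,0.012,0,0,0]
    - [1,0,0,0.008,0,0,0]
    - [1,0,0,0.004,0,0,0]
    - [1,0,0,0.003,0,0,0]
    - [1,0,0,0.001,0,0,0]
    - [1,0,0,0.001,0,0,0]
    - [1,0,0,0,0,0,0]

```text
time_s: 36.8
eef_pos: [414.0, -94.8, 13.0]
ee_rot: [0.0, 0.712, 0.702, 0.0]
force: [-0.4, -0.1, -1.8]
grip_width: 0.11
grip_force: 108.3
```

```bash
python3 -c "
from plan import *
p,R,s=cur();print(p,s['force'],s['wrist_torque'],s['time_s'],R.as_matrix().round(4)[:,0])"
```

```text
[414.02433318 -94.78249538  13.0373905 ] [-0.43367886 -0.1127371  -1.80452752] [ 0.00142288  0.06350186 -0.02982431] 36.8 [ 1.360e-02  9.999e-01 -1.000e-04]
```

Request:
send_rows:
  targets:
    - [1,0,0.0005,0.0005,0,0,0]
    - [1,0,0,0.0005,0,0,0]
    - [1,0,0,0.0005,0,0,0]
    - [1,0,0,0.0003,0,0,0]
    - [1,0,0,0,0,0,0]
    - [1,0,0,0,0,0,0]
    - [1,0,0,0,0,0,0]
    - [1,0,0,0,0,0,0]
    - [1,0,0,0,0,0,0]
    - [1,0,0,0,0,0,0]
  squeeze: 30

```text
time_s: 38.05
eef_pos: [414.7, -94.9, 11.2]
ee_rot: [0.0, 0.712, 0.702, 0.0]
force: [2.6, 0.5, 2.2]
grip_width: 0.107
grip_force: 108.6
```

```bash
python3 -c "
from plan import *
p,R,s=cur();print(p,s['force'],s['wrist_torque'],s['time_s'],R.as_matrix().round(4)[:,0],s['grip_force'])"
```

```text
[414.66842872 -94.86137494  11.2358688 ] [2.60585604 0.53016768 2.22679116] [-0.13915511 -0.40730714  0.09236965] 38.05 [ 1.360e-02  9.999e-01 -2.000e-04] 108.62791657447815
```

It is seated, with the force turned upward. I release gradually and then rise.

Request:
send_rows:
  targets:
    - [0.7,0,0,0,0,0,0]
    - [0.6,0,0,0,0,0,0]
    - [0.4,0,0,0,0,0,0]
    - [0.1,0,0,0,0,0,0]
    - [-0.2,0,0,0,0,0,0]
    - [-0.5,0,0,0,0,0,0]
    - [-0.5,0,0,0,0,0,0]
    - [-0.5,0,0,-0.01,0,0,0]
    - [-0.5,0,0,-0.02,0,0,0]
    - [-0.5,0,0,-0.03,0,0,0]

```text
time_s: 39.3
eef_pos: [414.2, -94.6, 72.1]
ee_rot: [-0.0, 0.712, 0.702, -0.0]
force: [0.0, 0.4, 1.5]
grip_width: 0.752
grip_force: 0.0
```

Request:
send_rows:
  targets:
    - [-0.5,0,0,-0.05,0,0,0]
    - [-0.5,-0.03,0,-0.05,0,0,0]
    - [-0.5,-0.04,0,-0.03,0,0,0]
    - [-0.5,-0.05,0,0,0,0,0]
    - [-0.5,-0.05,0,0,0,0,0]
    - [-0.5,-0.05,0,0,0,0,0]
    - [-0.5,-0.05,0,0,0,0,0]
    - [-0.5,0,0,0,0,0,0]
    - [-0.5,0,0,0,0,0,0]
    - [-0.5,0,0,0,0,0,0]

```text
time_s: 40.55
eef_pos: [411.0, -363.7, 201.6]
ee_rot: [0.0, 0.711, 0.703, 0.0]
force: [0.3, 0.9, -0.5]
grip_width: 0.751
grip_force: 0.0
```

```bash
python3 -c "
from plan import *
p,R,s=cur();print(p,s['force'],s['time_s'])
P=[ctrl.capture('top'),ctrl.capture('side')]
G=P[0]['img'].mean(2)
np.set_printoptions(linewidth=150)
for u in(238,244,256,268,280,292,298,304,310,316):print(u,G[240:254,u].astype(int))
print(G[246,228:242].astype(int),G[246,310:326].astype(int))
a=P[0]['img'][150:280,190:345,::-1];b=P[1]['img'][130:270,210:377,::-1]
cv2.imwrite('pics/end.png',np.hstack([cv2.resize(a,(400,335),interpolation=3),cv2.resize(b,(400,335),interpolation=3)]))
"
```

```text
[ 410.99990193 -363.74445307  201.58789133] [ 0.33802546  0.89906895 -0.458892  ] 40.55
238 [171 175 173 164 127 140 165 162 137 138 167 172 174 173]
244 [169 161 125 108  99 138 164 160 136 120 126 134 158 170]
256 [103 103 103 101 105 141 165 161 129  95 103 104 103 103]
268 [171 170 172 164 136 145 164 156 125 107 147 165 169 171]
280 [169 172 172 164 126 145 164 154 123 105 123 168 171 172]
292 [172 172 170 162 129 148 168 156 128 122 168 170 171 172]
298 [121 113 107  95 109 149 168 157 125 106 105 115 128 146]
304 [166 143 119 101 107 150 168 155 129 128 131 144 171 162]
310 [136 119 110 107 129 152 168 153 114 106 119 132 146 142]
316 [170 153 110 125 144 159 162 160 146 129 116 153 174 178]
[176 175 175 174 171 165 162 163 164 165 165 165 164 165] [168 168 151 140 162 164 162 159 136 105 103 108 133 166 174 176]
```

View pics/end.png

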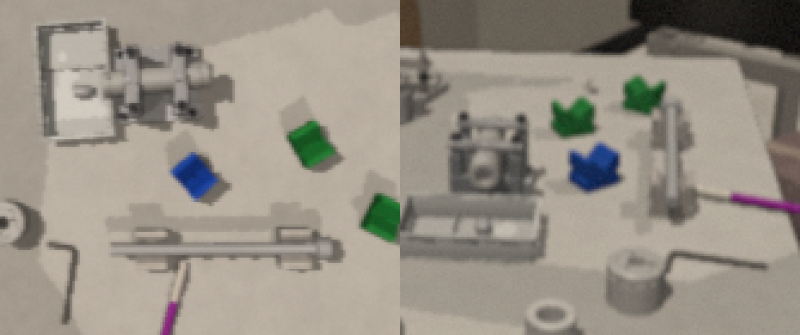

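The drift lies in both grey V-blocks at its old columns (tip 233, knob 319), and the slug rests in the tray at top-crop (85,90). I hand the job in.

```bash
python3 -c "
from rig import ctrl
print(ctrl.finish_job())"
```

```text
the job is handed in; nothing more can be done
None
```

The slug is out of the sleeve and resting in the tray, the drift is back in both V-blocks in its original position, and the job is handed in at about 41 s; the hand-in returned no verdict.

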